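# Stretch and lock a hook rule between a clamped insert and the end stop

## Robot

A 6-joint arm with a two-finger parallel gripper is mounted at the origin on the work surface. World frame = base frame: x ahead of the robot, y to its left, z up, the work surface at z = 0. Lengths are in m, angles in rad, forces in N, time in s.
With the tool pointing down it reaches from about 0.375 to 0.9 m from the base axis. Payload 3.1 kg.
Tool frame: the origin (TCP) lies midway between the tips of the shut fingers; the grasp point (between the pads) lies 19 mm behind it; x points along the fingers, z is the direction in which the jaws open and shut, and the axes are right-handed (so a half turn about x gives the same grasp; the last joint's range is limited). The gripper opens to 85 mm and grips with 20 to 120 N. Pads are 22 mm wide; open, the fingers measure 114 mm over their backs; the gripper's body (76 mm by 85 mm) begins 54 mm behind the grasp point. The pads swing forward as they close: fully open they stand 13 mm farther back than shut.
Start: joints at [0.995, 0.527, 1.433, -0, 1.181, -0.178], TCP at [0.242, 0.576, 0.231] pointing down, gripper open.
Joint ranges: [-3.08, 3.08], [-0.75, 2.2], [0.22, 2.44], [-1.43, 4.57], [0, 2.65], [-2.85, 2.85]. Speed limits (rad/s): [2.79, 2.79, 3.14, 3.14, 3.14, 3.14].

## Interface

Orientations are given as a unit quaternion [x, y, z, w].
In Python, from station import status, snapshot, camera_params, ticket gives the robot as it stands.
- The arm moves only by the tool arm_command, never from a script. Its argument "series" is a list that holds one entry, the list of rows, each a list of 4 numbers: the shift along the tool's x, y, z in mm, then the turn about the tool's x in rad. A call has 1 to 10 rows; each row shifts and turns the commanded pose from where the row before left it, along the tool's axes as they then stand; what a row does not reach is not made up. A row lasts 1/10 s, in which the tool goes at most 50 mm and 8.59 degrees, less where a joint would pass 70% of its speed; a pose out of reach is approached as far as the arm can. A call is refused whole if a number of a shift passes 50 or a number of a turn 0.15, either way. A call with a gripper value outside its range is refused whole. "jaw" is the opening in per cent of the stroke, from 0 (shut) to 100 (fully open), set as the call begins (left out, the last holds). The fingers move at their own pace and stop on an object; "force" is the grip in N (left out, the last holds). Time passes only in rows, so rows that do not move let the fingers close. It gives the time, the measured TCP pose, the force and the opening at its end, in the units of the state.
- status.sense(): the state, without advancing time (a new reading comes with each control period).
- snapshot(name): name is "scene" or "top" or "wrist"; returns the picture (420x560x3 uint8, red, green, blue); there is no depth.
- camera_params(name): a dict with "fovy" (degrees; the focal length in pixels is half the picture's height over the tangent of half this angle, whatever the lens; pixels are square), "cx", "cy" (the principal point, pixels), "extrinsics" (4x4, takes a point from camera to world coordinates); the wrist camera has in their place "mount" (4x4, takes a point from camera to tool coordinates, whose origin is the TCP and whose axes are the tool frame's). Camera axes: x right, y down, z forward; pixel columns grow to the right and rows downward; lengths in m; the calibration is good to about 2 mm. A picture is of the moment at which its call begins: read the wrist's pose just before it. camera_params takes no time and is no camera call.
- ticket.sign_off(): hands the job in, once; it reports no verdict.
The state is a dict: "t": time; "q": joint angles; "qd": joint speeds; "tau": joint torques, N m; "tcp_pos": TCP position; "tool_rot": TCP orientation; "force": force on the tool from outside, world axes, zero at the start; "ft_torque": the same for the moment, N m; "finger_gap": opening from 0.0 (shut) to 1.0 (fully open).
Only numpy, scipy, OpenCV 4.12 (cv2) and the standard library are available. Lean on these libraries where they do the work, as an engineer would, in place of code of your own. Each camera call takes 0.05 s, during which the arm holds its last target. There are 200 camera calls.

## Task

Pick up the yellow spring-return hook rule, hook its end over the far edge of the clamped steel insert on the round plate, and back the case away against its spring until the red lock plunger at its rear meets the brass stop screw. Keep pressing gently until the plunger has gone in and the rule is locked, then let go so that the rule stays standing on the plate, stretched and locked between insert and stop. Push neither insert nor stop with more than about 20 N, and leave the other things where they are.

Things in the scene. Friction and masses are not known exactly. Their poses are not given: they have to be found in the camera images.
- rule: Loose hook rule, 0.3 kg: black/yellow case 120 (x) x 36 (y) x 50 high. Origin: centre of underside; +x: the way the yellow blade (19 wide) leaves the front, its underside 32 above the case's. Its end hook (3 thick) reaches down to 20; inner face at x=+110 with the blade at rest. Red lock plunger at the rear, 14 dia., centred 26 up, end at x=-70. Grip the case across its 36 width, near its middle.
- rule_hook (a point): Centre of the hook's inner face (the face that looks back to the case), 26 mm above the case's underside; axes as the case.
- rule_blade (a joint): How far the blade is drawn out, m: 0 at rest, at most 0.080 (hard end). A spring pulls it back into the case with 3.6 N at 0, rising to 5.2 N at 0.080, unless the rule is locked.
- rule_lock (a joint): How far the red plunger is pushed in, m: 0 out (unlocked), 0.0095 at most (hard end). It moves from about 6 N on; beyond 0.005 a brake bites on the blade and the force grows to about 13 N at 0.0095, then it is hard. From 0.007 on the rule is safely locked. It stays where it is left.
- fixture: Round perforated aluminium plate, 370 diameter, 12 thick, fixed on the bench. Origin: centre of its underside; its +x runs from the stop (on the line y = 0) towards the insert (up to 12 off that line).
- workpiece: Steel insert 30 (x) x 105 (y) x 28 high, fixed on the plate by two strap clamps (42 high, beyond |y|=32). Origin: centre of its underside, on the plate's top; axes as the plate. Hook over the top edge of its +x face (x=+15, turned away from the stop) near y=0; the blade then runs over it with 4 mm to spare when the case stands on the plate.
- stop: Blue end stop 40 (x) x 60 (y) x 42 high, fixed on the plate. Origin: centre of its underside, on the plate's top; axes as the plate. A brass stop screw, 16 diameter, points to +x from its +x face (x=+20), centred 26 above the plate; it stands out by 6 to 26 mm, set differently each time and not reported.
- chill: Loose copper block 45 x 30 x 20 on the plate, a bystander. Origin: centre of its underside.
- can: Blue spray can, 52 diameter, 150 high, standing on the bench, a bystander. Origin: centre of its underside.
- jar: Amber glass jar with black cap, 60 diameter, 70 high, standing on the bench, a bystander. Origin: centre of its underside.
- driver: Screwdriver with a red handle lying on the bench, a bystander. Origin: under its middle.
Things that resemble listed ones, but are neither listed nor needed, are in the scene too. Of the things like the rule, leave any that is pink or turquoise; of the rest the larger one is meant.

How it is judged:
By the outcome, as a careful person would: the job done as asked, in the order asked, and still so for the second after the job is handed in, with the robot touching nothing.
It also fails if it takes over 64 s, if anything falls off the work surface, if the arm or the gripper's body presses on something with over 40 N, if the wrist force passes 120 N, or if a joint passes its speed limit or range.

## Working session

There is one attempt and no reset: what is moved stays moved. The work goes in short steps, Python scripts to look and compute and a tool call to move; the robot and the scene stay as the last step left them, time stands still between calls to the robot, and variables do not carry over. Pictures are saved under pics/ and viewed, about 8 in all and at most 12, crops included, and the job is handed in when it is done.

Besides the shell and the picture viewer there is one more tool, called after ">>>" in YAML: its name, and indented under it one key for each argument. arm_command: Moves the arm, as the interface text tells. Its arguments: {"type":"object","properties":{"series":{"type":"array"},"jaw":{"type":"number"},"force":{"type":"number"}},"required":["series"]}

```bash
ls; mkdir -p pics
python3 - <<'E'
from station import *
import cv2,numpy as np
np.set_printoptions(precision=4,suppress=True)
print(status.sense())
for n in("scene","top","wrist"):
    p=camera_params(n);print(n,p)
for n in("scene","top"):
    im=snapshot(n);cv2.imwrite(f"pics/{n}0.png",im[:,:,::-1])
E
```

```text
pics
{'t': 0.0, 'q': array([ 0.9945,  0.5285,  1.4339, -0.    ,  1.1814, -0.1785]), 'qd': array([ 0.0004,  0.001 ,  0.0007, -0.0008,  0.0011, -0.0005]), 'tau': array([ -0.0012, -44.2346, -17.8024,  -0.0003,   0.0083,  -0.    ]), 'tcp_pos': array([0.2417, 0.5756, 0.2303]), 'tool_rot': array([-0.3917,  0.5897,  0.391 ,  0.5882]), 'force': array([-0.9132,  0.3324, -0.3012]), 'ft_torque': array([ 0.0329,  0.0252, -0.0235]), 'finger_gap': 0.9976910736837821}
scene {'fovy': 57.516881026552014, 'cx': 286.5770909311087, 'cy': 208.9141975102886, 'extrinsics': array([[ 0.6386,  0.58  , -0.5058,  1.1499],
       [ 0.7696, -0.48  ,  0.4211, -0.6071],
       [ 0.0015, -0.6582, -0.7529,  0.9265],
       [ 0.    ,  0.    ,  0.    ,  1.    ]])}
top {'fovy': 45.05281318061794, 'cx': 281.91613769085757, 'cy': 210.8557008927266, 'extrinsics': array([[-0.027 , -0.9973,  0.068 ,  0.4594],
       [-0.9996,  0.0265, -0.0088, -0.0812],
       [ 0.007 , -0.0682, -0.9976,  1.3018],
       [ 0.    ,  0.    ,  0.    ,  1.    ]])}
wrist {'fovy': 67.67875872882819, 'cx': 281.62651496137227, 'cy': 204.97236051963225, 'mount': array([[-0.    , -0.2966,  0.955 , -0.1421],
       [-0.0007, -0.955 , -0.2966,  0.0751],
       [ 1.    , -0.0006, -0.0002, -0.0001],
       [ 0.    ,  0.    ,  0.    ,  1.    ]])}
```

View pics/top0.png

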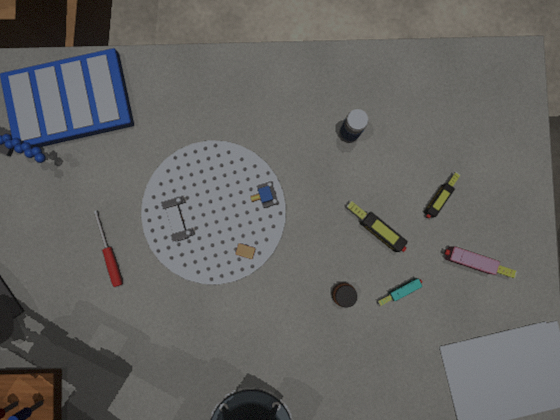

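View pics/scene0.png

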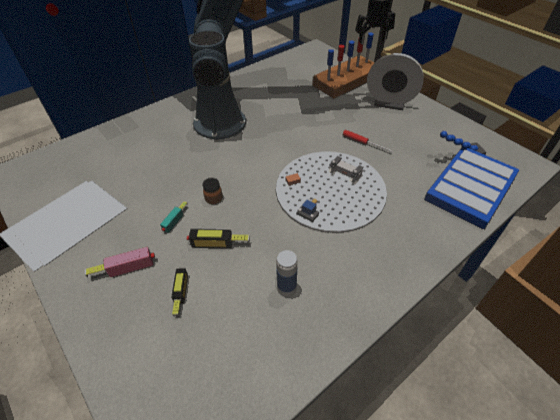

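```bash
cat > h.py <<'E'
from station import *
import cv2,numpy as np
from scipy.spatial.transform import Rotation as R
np.set_printoptions(precision=4,suppress=True)
def cam(name,st=None):
    p=camera_params(name);f=210/np.tan(np.radians(p['fovy'])/2)
    if 'mount' in p:
        T=np.eye(4);T[:3,:3]=R.from_quat(st['tool_rot']).as_matrix();T[:3,3]=st['tcp_pos'];E=T@p['mount']
    else:E=p['extrinsics']
    return f,p['cx'],p['cy'],E
def ray(c,u,v):
    f,cx,cy,E=c;d=E[:3,:3]@np.array([(u-cx)/f,(v-cy)/f,1]);return E[:3,3],d/np.linalg.norm(d)
def onz(c,u,v,z):
    o,d=ray(c,u,v);return o+d*(z-o[2])/d[2]
def proj(c,p):
    f,cx,cy,E=c;q=E[:3,:3].T@(np.asarray(p)-E[:3,3]);return np.array([f*q[0]/q[2]+cx,f*q[1]/q[2]+cy])
def blobs(m,amin=20):
    n,l,s,ce=cv2.connectedComponentsWithStats(m.astype(np.uint8));return [(s[i],ce[i],l==i) for i in range(1,n) if s[i][4]>=amin]
E
python3 - <<'E'
from h import *
c=cam("top");im=cv2.imread("pics/top0.png")
hsv=cv2.cvtColor(im,cv2.COLOR_BGR2HSV)
# yellow
m=cv2.inRange(hsv,(22,110,90),(35,255,255))
for s,ce,l in blobs(m,8): print('yel',s,ce,onz(c,*ce,.05)[:2])
m=cv2.inRange(hsv,(0,130,70),(8,255,255))|cv2.inRange(hsv,(172,130,70),(180,255,255))
for s,ce,l in blobs(m,4): print('red',s,ce,onz(c,*ce,.026)[:2])
# plate circle
for n,p in dict(insA=(172,203),insB=(182,235),stop=(265,194),rulef=(363,215),ruler=(402,246)).items(): print(n,onz(c,*p,.045))
a=cv2.resize(im[170:280,320:480],None,fx=3,fy=3,interpolation=cv2.INTER_CUBIC)
b=cv2.resize(im[175:255,150:310],None,fx=3,fy=3,interpolation=cv2.INTER_CUBIC)
cv2.imwrite("pics/crop1.png",np.vstack([a,b]))
E
```

```text
yel [449 173  10  13  65] [453.3385 179.1231] [ 0.6127 -0.5219]
yel [433 190  17  20 151] [440.8344 199.4437] [ 0.5627 -0.4882]
yel [349 203  18  16  98] [357.2857 210.5306] [ 0.5406 -0.2792]
yel [372 220  27  24 275] [384.8873 231.4364] [ 0.487  -0.3456]
yel [497 266  19  12 113] [506.0796 271.3186] [ 0.3807 -0.6407]
yel [382 296   8   7  21] [385.8571 298.7143] [ 0.3221 -0.3412]
red [426 214   5   4  13] [428.1538 215.4615] [ 0.5249 -0.4619]
red [103 247  18  40 355] [111.5493 266.7127] [0.4177 0.3372]
red [402 246   4   6  14] [403.6429 248.6429] [ 0.443  -0.3962]
red [445 249   5   6  22] [447.1818 251.8182] [ 0.432  -0.5056]
insA [0.5719 0.1804 0.045 ]
insB [0.4918 0.1567 0.045 ]
stop [ 0.5883 -0.0513  0.045 ]
rulef [ 0.5294 -0.2938  0.045 ]
ruler [ 0.4498 -0.3877  0.045 ]
```

View pics/crop1.png

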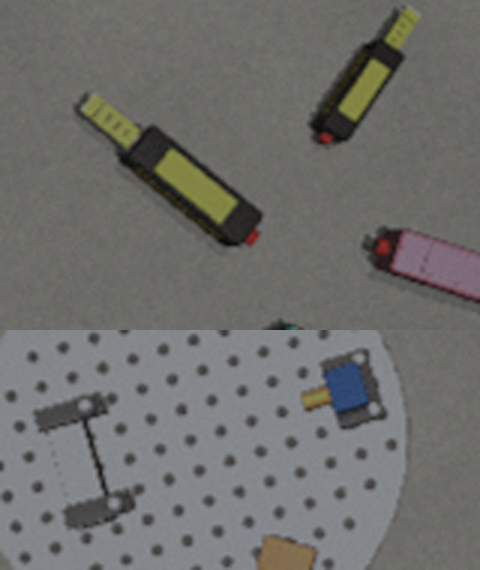

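The rule meant is the large black/yellow one at (383,232), whose case measures about 123 mm. The one at (440,197) is smaller, and the pink (473,262) and turquoise (400,292) ones are excluded. The insert is at (179,218) and the stop at (265,194), with its brass screw pointing left. I'll go over the plate first for a close look.

```bash
cat >> h.py <<'E'
def plan(target,yawz=None,st=None):
    """tool-frame shift (mm) to world target, and the turn about tool x to bring tool z to yaw yawz (deg, mod 180 nearest)"""
    st=st or status.sense();M=R.from_quat(st['tool_rot']).as_matrix()
    s=M.T@(np.asarray(target)-st['tcp_pos'])*1000
    y=np.degrees(np.arctan2(M[1,2],M[0,2]))
    print('t',st['t'],'tcp',st['tcp_pos'],'axx',M[:,0],'zyaw',y,'F',st['force'],'gap',st['finger_gap'],'q',st['q'])
    turn=0
    if yawz is not None:
        d=yawz-y
        d=(d+90)%180-90
        turn=-np.radians(d)
    a=np.arctan2(0,1)
    Mt=M@R.from_rotvec([turn,0,0]).as_matrix()
    print('shift first',s,'turn',turn,'| shift after turn',Mt.T@(np.asarray(target)-st['tcp_pos'])*1000)
E
python3 -c "
from h import *
plan([.56,.06,.32],106.5-90)
plan([.487,-.3456,.2],50-90)"
```

```text
t 0.1 tcp [0.2417 0.5757 0.2304] axx [-0.0011 -0.0017 -1.    ] zyaw 67.20997314734254 F [-0.4084  0.4728  0.2024] gap 1.0063705961365774 q [ 0.9945  0.5284  1.4338 -0.      1.1814 -0.1785]
shift first [ -89.0385 -493.1331 -352.2898] turn 0.8850559950190389 | shift after turn [ -89.0385 -584.9295  158.5744]
t 0.1 tcp [0.2417 0.5757 0.2304] axx [-0.0011 -0.0017 -1.    ] zyaw 67.20997314734254 F [-0.4084  0.4728  0.2024] gap 1.0063705961365774 q [ 0.9945  0.5284  1.4338 -0.      1.1814 -0.1785]
shift first [  31.7141 -582.9823 -754.2678] turn -1.2704256311939581 | shift after turn [  31.7141  548.0074 -780.0489]
```

>>> arm_command:
  series:
    - [[0,0,0,0.1475],[0,0,0,0.1475],[0,0,0,0.1475],[0,0,0,0.1475],[0,0,0,0.1475],[0,0,0,0.1475]]
  jaw: 100

```text
t: 0.7
tcp_pos: [0.2419, 0.5759, 0.2307]
tool_rot: [-0.1, 0.7, 0.099, 0.7]
force: [0.4, -1.1, -0.7]
finger_gap: 0.998
```

>>> arm_command:
  series:
    - [[-2,-45,12,0],[-2,-45,12,0],[-2,-45,12,0],[-2,-45,12,0],[-2,-45,12,0],[-2,-45,12,0],[-2,-45,12,0],[-2,-45,12,0],[-2,-45,12,0],[-2,-45,12,0]]

```text
t: 1.7
tcp_pos: [0.4854, 0.177, 0.2512]
tool_rot: [-0.101, 0.7, 0.101, 0.7]
force: [0.1, -0.2, -0.5]
finger_gap: 1.001
```

>>> arm_command:
  series:
    - [[0,-45,12,0],[0,-45,12,0],[0,-45,12,0],[0,0,0,0],[0,0,0,0],[0,0,0,0]]

```text
t: 2.3
tcp_pos: [0.5566, 0.0605, 0.2508]
tool_rot: [-0.101, 0.7, 0.102, 0.699]
force: [-0.2, 0.1, -0.9]
finger_gap: 0.998
```

Run:
```python
from h import *
import pickle
plan([.56,.06,.25],16.5)
st=status.sense();im=snapshot("wrist")
pickle.dump(st,open("w1.pkl","wb"));cv2.imwrite("pics/w1.png",im[:,:,::-1])
```

```text
t 2.3 tcp [0.5566 0.0605 0.2508] axx [-0.002   0.0006 -1.    ] zyaw 16.532656181902748 F [-0.2118  0.0979 -0.8944] gap 0.9976133756455847 q [-0.0916  0.4176  1.574   0.0005  1.1521 -0.3804]
shift first [ 0.8257 -1.4006  3.0936] turn 0.0005699578953332051 | shift after turn [ 0.8257 -1.3989  3.0944]
```

View pics/w1.png

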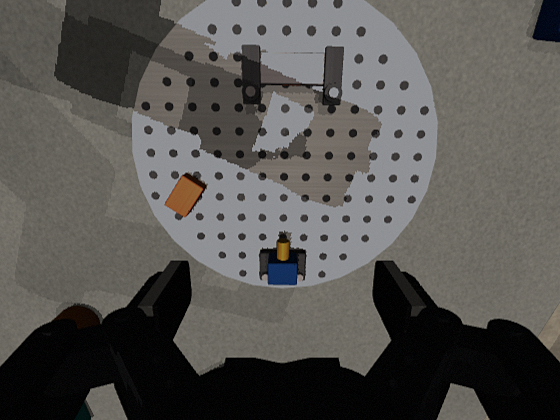

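Run:
```python
from h import *
import pickle
st=pickle.load(open("w1.pkl","rb"));c=cam("wrist",st);im=cv2.imread("pics/w1.png");g=cv2.cvtColor(im,cv2.COLOR_BGR2GRAY)
print(g[40:95,280].tolist());print(g[40:95,310].tolist())
print('row70',g[70,235:350].tolist())
hsv=cv2.cvtColor(im,cv2.COLOR_BGR2HSV)
m=cv2.inRange(hsv,(15,120,60),(30,255,255));m[:220]=0
for s,ce,l in blobs(m,10):
    print('brass',s,ce,onz(c,*ce,.038))
    v,u=np.nonzero(l)
    for vv in sorted(set(v)): print(vv,u[v==vv].min(),u[v==vv].max(),end='; ')
m=cv2.inRange(hsv,(105,120,40),(130,255,255));m[:220]=0;m[320:]=0
for s,ce,l in blobs(m,10): print('blue',s,ce,onz(c,*ce,.054),cv2.minAreaRect(np.argwhere(l)[:,::-1].astype(np.float32)))
# plate circle
big=cv2.resize(im[30:110,220:360],None,fx=5,fy=5,interpolation=cv2.INTER_CUBIC)
b2=cv2.resize(im[220:295,220:360],None,fx=5,fy=2.6,interpolation=cv2.INTER_CUBIC)
cv2.imwrite("pics/c2.png",np.vstack([big,b2]))
```

```text
[145, 146, 143, 144, 144, 145, 143, 144, 144, 145, 145, 145, 140, 140, 146, 147, 144, 144, 144, 144, 145, 146, 144, 143, 146, 144, 145, 146, 145, 145, 145, 149, 117, 83, 83, 83, 86, 89, 88, 88, 88, 91, 86, 51, 3, 70, 98, 90, 91, 90, 91, 90, 105, 116, 112]
[144, 147, 143, 145, 144, 144, 144, 143, 144, 145, 145, 150, 109, 112, 150, 147, 146, 144, 147, 145, 145, 144, 144, 144, 146, 144, 144, 146, 145, 146, 145, 147, 145, 144, 145, 147, 145, 143, 146, 143, 145, 146, 152, 114, 36, 26, 49, 55, 77, 96, 94, 94, 92, 106, 119]
row70 [109, 109, 109, 110, 111, 116, 106, 31, 30, 30, 30, 30, 32, 29, 34, 30, 27, 28, 30, 30, 30, 28, 31, 31, 20, 61, 88, 87, 85, 87, 88, 86, 85, 87, 86, 83, 80, 82, 76, 117, 119, 117, 151, 152, 149, 145, 148, 143, 144, 145, 145, 146, 144, 146, 145, 143, 146, 145, 144, 147, 148, 144, 145, 144, 145, 144, 146, 144, 144, 145, 145, 145, 145, 145, 145, 145, 145, 145, 145, 145, 144, 147, 147, 144, 145, 144, 145, 147, 162, 23, 50, 65, 68, 68, 65, 65, 67, 66, 62, 63, 62, 63, 62, 61, 60, 60, 57, 92, 149, 147, 146, 146, 144, 145, 144]
brass [277 242  12  19 211] [282.4692 250.891 ] [ 0.5845 -0.0297  0.038 ]
242 277 288; 243 277 288; 244 277 288; 245 277 288; 246 277 288; 247 277 288; 248 277 288; 249 277 288; 250 277 288; 251 277 288; 252 277 288; 253 277 288; 254 277 288; 255 277 288; 256 277 288; 257 277 288; 258 277 287; 259 278 287; 260 281 285; blue [268 263  29  22 632] [282.0728 273.4003] [ 0.5904 -0.0513  0.054 ] ((282.0, 273.5), (21.0, 28.0), 90.0)
```

View pics/c2.png

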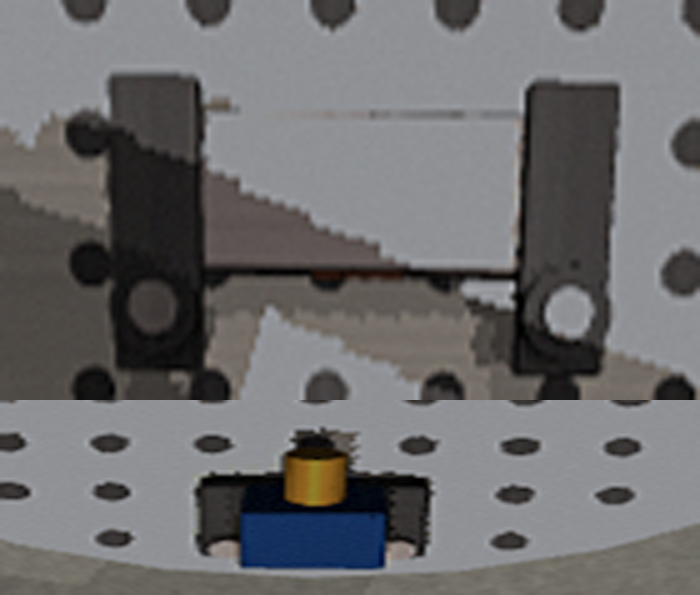

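Run:
```python
from h import *
import pickle
st=pickle.load(open("w1.pkl","rb"));c=cam("wrist",st)
P=lambda u,v,z:onz(c,u,v,z)
print('cam',c[3][:3,3])
fe=[P(280,52.5,.040),P(310,52.7,.040)];ne=[P(265,83,.04),P(280,83.1,.040),P(310,83.3,.040),P(322,83.6,.04)]
print('far',fe,'near',ne)
mid=P(291.8,52.6,.040);print('mid far',mid,'w between clamps',P(260,70,.04)-P(324,70,.04))
tip=P(282.5,242,.046);back=P(282.5,261,.046);print('tip',tip,'back',back)
st_c=P(282.1,273.4,.054);print('stop',st_c,'tip z .038',P(282.5,242,.038))
d=ne[3]-ne[0];print('yaw from near edge',np.degrees(np.arctan2(d[1],d[0]))+90)
im=cv2.imread("pics/w1.png");hsv=cv2.cvtColor(im,cv2.COLOR_BGR2HSV)
# clamps' outer edges
for y in(100,106.5):
    pass
# plate holes for yaw, top camera
t=cv2.imread("pics/top0.png");ct=cam("top")
g=cv2.cvtColor(t,cv2.COLOR_BGR2GRAY)
pts=[]
for s,ce,l in blobs((g<85)[:, :]*1,3):
    if s[4]<25 and np.hypot(ce[0]-213,ce[1]-212)<68:pts.append(onz(ct,*ce,.012)[:2])
pts=np.array(pts);print(len(pts))
from scipy.spatial import cKDTree
dd=[]
for i,js in enumerate(cKDTree(pts).query(pts,k=5)[1]):
    for j in js[1:]:
        v=pts[j]-pts[i]
        if .015<np.linalg.norm(v)<.035: dd.append(v)
dd=np.array(dd);L=np.linalg.norm(dd,axis=1);print('pitch',np.median(L))
a=np.arctan2(dd[:,1],dd[:,0]);k=abs(L-np.median(L))<.003;print('grid yaw',np.degrees(np.angle(np.exp(4j*a[k]).mean()))/4, abs(np.exp(4j*a[k]).mean()))
```

```text
cam [0.5357 0.1324 0.393 ]
far [array([0.5183, 0.1842, 0.04  ]), array([0.5479, 0.1928, 0.04  ])] near [array([0.5114, 0.1517, 0.04  ]), array([0.5266, 0.1561, 0.04  ]), array([0.557 , 0.1649, 0.04  ]), array([0.5692, 0.1682, 0.04  ])]
mid far [0.53   0.1876 0.04  ] w between clamps [-0.0639 -0.0189  0.    ]
tip [ 0.5801 -0.0148  0.046 ] back [ 0.5873 -0.0391  0.046 ]
stop [ 0.5904 -0.0513  0.054 ] tip z .038 [ 0.5811 -0.0182  0.038 ]
yaw from near edge 105.92862506318227
113
pitch 0.026956012918122177
grid yaw 15.621409586034856 0.996756015991115
```

>>> arm_command:
  series:
    - [[0,0,0,0.141],[0,0,0,0.141],[0,0,0,0.141],[0,0,0,0.141],[0,0,0,0.141],[0,0,0,0.141],[0,0,0,0.141]]

```text
t: 3.05
tcp_pos: [0.5568, 0.0614, 0.2514]
tool_rot: [0.243, 0.664, -0.243, 0.664]
force: [-0.8, 0.0, -0.7]
finger_gap: 1.001
```

>>> arm_command:
  series:
    - [[4,-36,21,0],[4,-36,21,0],[4,-36,21,0],[4,-36,21,0],[4,-36,21,0],[4,-36,21,0],[4,-36,21,0],[4,-36,21,0],[4,-34,20,0],[0,-34,20,0]]

```text
t: 4.05
tcp_pos: [0.4877, -0.3461, 0.2149]
tool_rot: [0.242, 0.665, -0.241, 0.664]
force: [0.6, -0.2, 0.6]
finger_gap: 0.998
```

>>> arm_command:
  series:
    - [[0,0,0,0],[0,0,0,0],[0,0,0,0]]

```text
t: 4.35
tcp_pos: [0.4882, -0.3445, 0.2152]
tool_rot: [0.242, 0.665, -0.241, 0.664]
force: [0.1, -0.7, 0.4]
finger_gap: 0.997
```

Run:
```python
from h import *
import pickle
plan([.487,-.3456,.22],-40)
st=status.sense();im=snapshot("wrist")
pickle.dump(st,open("w2.pkl","wb"));cv2.imwrite("pics/w2.png",im[:,:,::-1])
```

```text
t 4.35 tcp [ 0.4882 -0.3445  0.2152] axx [-0.0007  0.0014 -1.    ] zyaw -39.93175996773317 F [ 0.0817 -0.6611  0.3808] gap 0.9971202876749959 q [-0.8017  0.5093  1.5198  0.0005  1.1139 -0.1049]
shift first [-4.7524 -1.577  -0.2012] turn 0.0011910132447233292 | shift after turn [-4.7524 -1.5772 -0.1993]
```

View pics/w2.png

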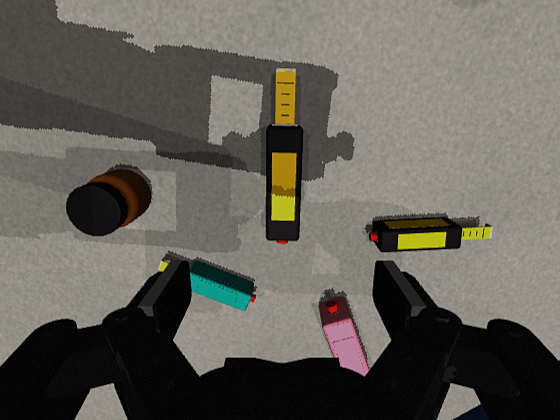

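Run:
```python
from h import *
import pickle
st=pickle.load(open("w2.pkl","rb"));c=cam("wrist",st);im=cv2.imread("pics/w2.png")
hsv=cv2.cvtColor(im,cv2.COLOR_BGR2HSV)
y=cv2.inRange(hsv,(15,110,50),(40,255,255))
for s,ce,l in blobs(y,50):
    if 255<ce[0]<320: print('yel',s,ce)
V=hsv[:,:,2]
for v in(132,145,160,180,200,220,230,236): 
    r=V[v,255:315]; k=np.nonzero((r<45)|(y[v,255:315]>0))[0]; a,b=k.min()+255,k.max()+256
    print(v,a,b,onz(c,a,v,.05)[:2],onz(c,b,v,.05)[:2],'mid',onz(c,(a+b)/2,v,.05)[:2],np.linalg.norm(onz(c,a,v,.05)-onz(c,b,v,.05)))
print(V[115:135,272].tolist(),V[228:250,272].tolist(),V[60:75,285].tolist())
f=onz(c,285,126,.05);r=onz(c,284,238,.05);print(f,r,np.linalg.norm(f-r))
h=onz(c,285,69,.033);print('hook top end',h)
```

```text
yel [ 275   71   21   54 1042] [284.8781  97.4155]
yel [ 271  152   26   69 1669] [283.172  185.9449]
132 266 303 [ 0.5115 -0.294 ] [ 0.5387 -0.3168] mid [ 0.5251 -0.3054] 0.035452234262292874
145 266 303 [ 0.5035 -0.3033] [ 0.531  -0.3264] mid [ 0.5172 -0.3148] 0.03588034473112367
160 266 302 [ 0.494  -0.3144] [ 0.5211 -0.3371] mid [ 0.5075 -0.3257] 0.03540392691903587
180 266 301 [ 0.4808 -0.3296] [ 0.5077 -0.3521] mid [ 0.4943 -0.3408] 0.03508145830767752
200 266 301 [ 0.4672 -0.3454] [ 0.4946 -0.3683] mid [ 0.4809 -0.3568] 0.035768292341371945
220 266 300 [ 0.453  -0.3618] [ 0.4802 -0.3846] mid [ 0.4666 -0.3732] 0.03544022096263483
230 266 299 [ 0.4457 -0.3703] [ 0.4723 -0.3926] mid [ 0.459  -0.3814] 0.03474479694209535
236 266 299 [ 0.4412 -0.3754] [ 0.468  -0.3979] mid [ 0.4546 -0.3866] 0.03495632445795066
[49, 51, 53, 54, 54, 55, 55, 51, 56, 116, 97, 3, 0, 12, 12, 13, 17, 14, 15, 14] [26, 27, 28, 27, 28, 28, 24, 29, 26, 25, 23, 6, 69, 129, 146, 141, 138, 133, 134, 135, 134, 135] [162, 121, 74, 77, 80, 76, 73, 67, 141, 190, 175, 166, 177, 179, 179]
[ 0.5291 -0.3014  0.05  ] [ 0.4544 -0.3894  0.05  ] 0.11543114914212968
hook top end [ 0.5625 -0.2615  0.033 ]
```

>>> arm_command:
  series:
    - [[0,1,3,0.02],[40,0,0,0],[40,0,0,0],[40,0,0,0],[40,0,0,0],[24,0,0,0],[20,0,0,0],[0,0,0,0],[0,0,0,0]]
  jaw: 100

```text
t: 5.3
tcp_pos: [0.4914, -0.3474, 0.0115]
tool_rot: [0.249, 0.662, -0.249, 0.662]
force: [-0.9, -0.7, 0.5]
finger_gap: 1.0
```

>>> arm_command:
  series:
    - [[0,0,0,0],[0,0,0,0],[0,0,0,0],[0,0,0,0],[0,0,0,0],[0,0,0,0],[0,0,0,0],[0,0,0,0],[0,0,0,0],[0,0,0,0]]
  jaw: 0
  force: 50

```text
t: 6.3
tcp_pos: [0.4909, -0.3478, 0.0124]
tool_rot: [0.249, 0.662, -0.249, 0.662]
force: [-1.3, 1.3, 5.5]
finger_gap: 0.41
```

>>> arm_command:
  series:
    - [[-20,0,0,0],[-40,0,0,0],[-40,0,0,0],[-38,0,0,-0.1424],[0,0,0,-0.1424],[0,0,0,-0.1424],[0,0,0,-0.1424],[0,0,0,-0.1424],[0,0,0,-0.1424],[0,0,0,-0.1424]]

```text
t: 7.3
tcp_pos: [0.4903, -0.3474, 0.1485]
tool_rot: [-0.099, 0.7, 0.1, 0.7]
force: [-0.9, 0.0, -4.0]
finger_gap: 0.412
```

>>> arm_command:
  series:
    - [[0,40,18,0],[0,40,18,0],[0,40,18,0],[0,40,18,0],[0,40,18,0],[0,40,18,0],[0,40,18,0],[0,40,18,0],[0,40,18,0],[0,40,18,0]]

```text
t: 8.3
tcp_pos: [0.5537, 0.0879, 0.1488]
tool_rot: [-0.098, 0.701, 0.098, 0.7]
force: [0.7, -0.4, -3.7]
finger_gap: 0.409
```

>>> arm_command:
  series:
    - [[0,0,0,0],[0,0,0,0],[0,0,0,0],[0,0,0,0]]

```text
t: 8.7
tcp_pos: [0.5541, 0.0848, 0.1491]
tool_rot: [-0.097, 0.701, 0.097, 0.7]
force: [-0.1, 0.3, -4.7]
finger_gap: 0.417
```

Run:
```python
from h import *
import pickle
plan([.5527,.0877,.08],16)
st=status.sense();im=snapshot("wrist")
pickle.dump(st,open("w3.pkl","wb"));cv2.imwrite("pics/w3.png",im[:,:,::-1])
```

```text
t 8.7 tcp [0.5541 0.0848 0.1491] axx [-0.0007 -0.0002 -1.    ] zyaw 15.806506875239057 F [-0.1251  0.2768 -4.7456] gap 0.41674855284938617 q [-0.0474  0.5522  1.6734 -0.0003  0.9167 -0.3231]
shift first [69.0722  3.2017 -0.4601] turn -0.003377092107050715 | shift after turn [69.0722  3.2033 -0.4493]
```

View pics/w3.png

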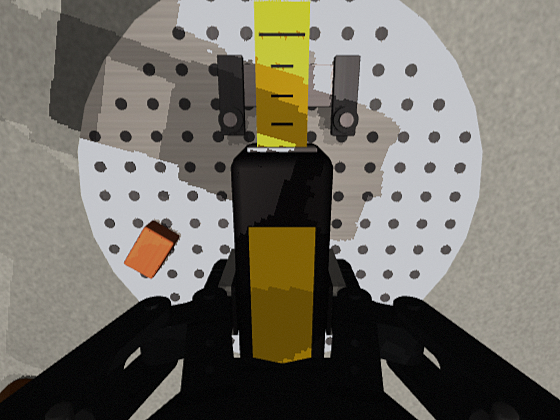

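Run:
```python
from h import *
import pickle
st=pickle.load(open("w3.pkl","rb"));c=cam("wrist",st);im=cv2.imread("pics/w3.png");g=cv2.cvtColor(im,cv2.COLOR_BGR2GRAY).astype(int)
M=R.from_quat(st['tool_rot']).as_matrix()
zt=.1491-.0124+.05
for v in(165,180,195,210,225):
    r=g[v,215:350];k=np.nonzero(r<45)[0]+215;print(v,k.min(),k.max()+1,end=' ')
    a,b=onz(c,k.min(),v,zt),onz(c,k.max()+1,v,zt);print('w',np.linalg.norm(a-b),'mid in tool',M.T@((a+b)/2-st['tcp_pos'])*1000)
print('front col',g[140:160,245].tolist(),g[140:160,320].tolist())
f=onz(c,282,146,zt);print('front top rel tool',M.T@(f-st['tcp_pos'])*1000)
for u in(248,320,327): print(u,g[55:115,u].tolist())
for w in(16,): pass
h=np.array([-.2756,.9613])
for u,v in((320,65),(320,107),(248,65),(248,107)): print(u,v,onz(c,u,v,.04))
```

```text
165 215 345 w 0.04367343466887894 mid in tool [-37.6287  56.7625  -0.2964]
180 231 332 w 0.03442264153374083 mid in tool [-37.629   51.6135   0.2032]
195 221 343 w 0.04219121391082018 mid in tool [-37.6291  46.3133   0.3723]
210 233 331 w 0.03439704997953112 mid in tool [-37.629   40.855    0.3704]
225 234 341 w 0.038125224625966715 mid in tool [-37.6304  35.23     2.3286]
front col [40, 72, 86, 81, 96, 112, 80, 17, 0, 0, 3, 0, 7, 3, 5, 4, 5, 9, 8, 6] [152, 149, 150, 153, 154, 156, 160, 160, 115, 29, 0, 0, 3, 5, 2, 1, 3, 2, 3, 5]
front top rel tool [-37.6293  63.0763   0.3763]
248 [198, 198, 198, 203, 161, 110, 106, 106, 69, 55, 91, 86, 84, 85, 86, 88, 88, 82, 84, 88, 86, 86, 86, 83, 82, 83, 85, 85, 84, 85, 85, 84, 83, 83, 84, 86, 86, 83, 81, 79, 80, 80, 82, 83, 80, 82, 83, 82, 81, 86, 76, 47, 18, 22, 18, 60, 86, 81, 81, 78]
320 [197, 199, 198, 197, 198, 197, 198, 199, 200, 184, 186, 200, 200, 197, 198, 198, 197, 198, 198, 198, 198, 197, 198, 199, 197, 199, 198, 200, 197, 197, 198, 198, 198, 198, 200, 206, 168, 120, 126, 124, 122, 122, 124, 128, 127, 125, 127, 127, 128, 129, 125, 76, 59, 83, 80, 80, 81, 82, 79, 81]
327 [197, 197, 198, 200, 197, 197, 198, 198, 200, 182, 185, 200, 199, 198, 197, 198, 198, 197, 198, 198, 198, 197, 199, 197, 198, 198, 199, 198, 199, 199, 197, 197, 198, 198, 198, 198, 200, 206, 168, 117, 121, 123, 127, 128, 127, 128, 127, 127, 128, 131, 123, 79, 64, 84, 81, 82, 80, 80, 83, 83]
320 65 [0.5529 0.1938 0.04  ]
320 107 [0.562  0.1657 0.04  ]
248 65 [0.5019 0.1794 0.04  ]
248 107 [0.509  0.1507 0.04  ]
```

>>> arm_command:
  series:
    - [[0,3,0,-0.003],[25,0,0,0],[30,0,0,0],[30,0,0,0],[10,0,0,0],[0,0,0,0],[0,0,0,0],[0,0,0,0]]

```text
t: 9.55
tcp_pos: [0.5549, 0.0889, 0.0558]
tool_rot: [-0.099, 0.699, 0.099, 0.701]
force: [0.8, -0.0, -2.7]
finger_gap: 0.419
```

Run:
```python
from h import *
plan([.5527,.0877,.0244],16)
a=snapshot("scene")[:,:,::-1];b=snapshot("top")[:,:,::-1]
c=cam("scene");print(proj(c,[.5305,.1876,.04]),proj(cam("top"),[.5305,.1876,.04]))
A=cv2.resize(a[140:230,270:390],None,fx=5,fy=5,interpolation=cv2.INTER_CUBIC)
cv2.imwrite("pics/s4.png",A);cv2.imwrite("pics/t4.png",cv2.resize(b[170:260,150:300],None,fx=5,fy=5,interpolation=cv2.INTER_CUBIC))
```

```text
t 9.55 tcp [0.5549 0.0889 0.0558] axx [ 0.0033 -0.0001 -1.    ] zyaw 16.07918365316317 F [ 0.8203 -0.0059 -2.6903] gap 0.4190764250958347 q [-0.04    0.7017  1.7258  0.      0.7107 -0.3207]
shift first [31.4175 -0.497  -2.5019] turn 0.001382015461454543 | shift after turn [31.4175 -0.5005 -2.5012]
[349.0571 163.1757] [169.7411 219.8159]
```

View pics/s4.png

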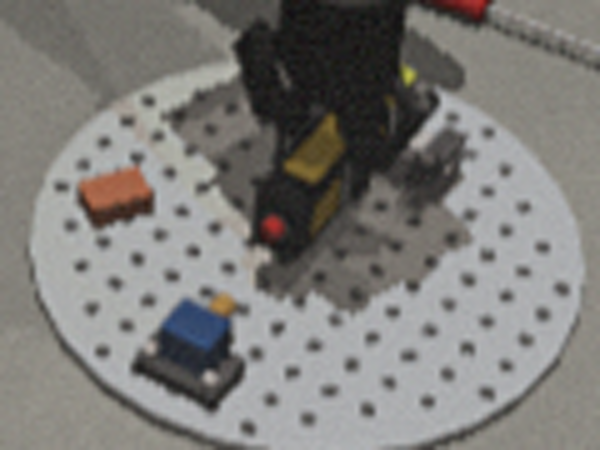

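Run:
```python
from h import *
c=cam("scene");p=onz(c,324.4,185.2,.0694);st=status.sense();M=R.from_quat(st['tool_rot']).as_matrix()
print(p,'rel tool',M.T@(p-st['tcp_pos'])*1000)
print('screw tip z.038 px(314.6,200.4)',onz(c,314.6,200.4,.038))
```

```text
[0.5736 0.0273 0.0694] rel tool [-13.6082 -64.5722   1.2891]
screw tip z.038 px(314.6,200.4) [ 0.5818 -0.0195  0.038 ]
```

View pics/t4.png

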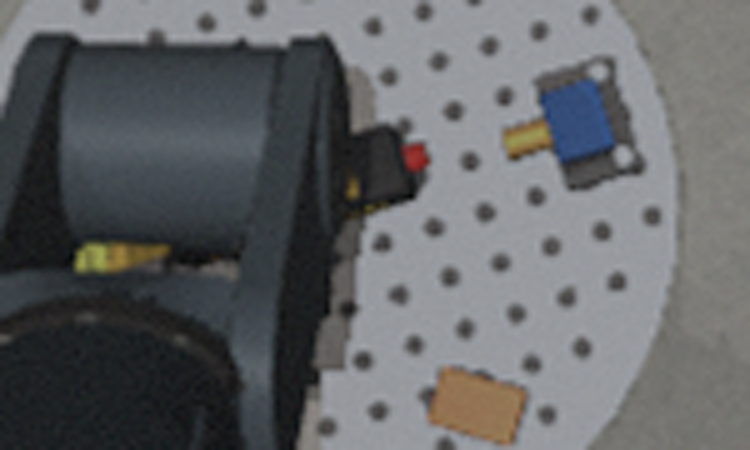

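Run:
```python
from h import *
c=cam("top");ex=np.array([-.2756,.9613]);ey=np.array([-.9613,-.2756]);zu=.0434
h=onz(c,165.4,222,zu+.033);p=onz(c,235,201.4,zu+.026+.004);s=onz(c,150+506/5,170+142/5,.042);b=onz(c,150+550/5,170+134/5,.042)
far=np.array([.5305,.1876])
for n,q in dict(hook=h,plunger=p,tip=s,screwbase=b).items(): print(n,q,'rel far mid: along',(q[:2]-far)@ex*1000,'lat',(q[:2]-far)@ey*1000)
```

```text
hook [0.5234 0.1904 0.0764] rel far mid: along 4.62464269042507 lat 6.01659829217311
plunger [0.5693 0.0215 0.0734] rel far mid: along -170.39630560146776 lat 8.53866599223358
tip [ 0.5785 -0.0165  0.042 ] rel far mid: along -209.42361824681393 lat 10.099360882693684
screwbase [ 0.5819 -0.0385  0.042 ] rel far mid: along -231.57282017581568 lat 12.879249402661559
```

>>> arm_command:
  series:
    - [[0,3,-2.5,0],[10,0,0,0],[8,0,0,0],[6,0,0,0],[3,0,0,0],[0,0,0,0],[0,0,0,0],[0,0,0,0]]

```text
t: 10.45
tcp_pos: [0.5505, 0.0912, 0.0275]
tool_rot: [-0.099, 0.7, 0.099, 0.7]
force: [0.1, -0.3, -3.5]
finger_gap: 0.415
```

>>> arm_command:
  series:
    - [[1,0,0,0],[1,0,0,0],[1,0,0,0],[0,0,0,0],[0,0,0,0]]

```text
t: 10.95
tcp_pos: [0.5503, 0.0912, 0.0244]
tool_rot: [-0.099, 0.7, 0.099, 0.7]
force: [0.7, 0.4, -1.6]
finger_gap: 0.416
```

>>> arm_command:
  series:
    - [[0,-4,0,0],[0,-4,0,0],[0,-4,0,0],[0,-4,0,0],[0,-4,0,0],[0,0,0,0],[0,0,0,0]]

```text
t: 11.65
tcp_pos: [0.5557, 0.0719, 0.0244]
tool_rot: [-0.099, 0.7, 0.099, 0.7]
force: [-0.6, 2.0, -0.8]
finger_gap: 0.418
```

```bash
cat > f.py <<'E'
from h import *
st=status.sense();M=R.from_quat(st['tool_rot']).as_matrix();ex=np.array([-.2756,.9613]);ey=np.array([-.9613,-.2756]);d=st['tcp_pos'][:2]-[.5305,.1876]
print('t',st['t'],'tcp',st['tcp_pos'],'along',d@ex*1000,'lat',d@ey*1000,'F tool',M.T@st['force'],'T tool',M.T@st['ft_torque'],'gap',st['finger_gap'])
E
python3 f.py
```

```text
t 11.65 tcp [0.5557 0.0719 0.0244] along -118.14040247555994 lat 7.660430492877644 F tool [0.8053 2.1267 0.0221] T tool [0.1393 0.0957 0.3404] gap 0.4180697246609294
```

>>> arm_command:
  series:
    - [[0,-3,0,0],[0,-3,0,0],[0,-2,0,0],[0,0,0,0],[0,0,0,0]]

```text
t: 12.15
tcp_pos: [0.5578, 0.0646, 0.0244]
tool_rot: [-0.099, 0.7, 0.099, 0.7]
force: [-1.6, 4.1, -0.1]
finger_gap: 0.418
```

```bash
python3 f.py
python3 - <<'E'
from h import *
a=snapshot("wrist")[:,:,::-1];b=snapshot("top")[:,:,::-1]
cv2.imwrite("pics/w5.png",a)
B=cv2.resize(b[170:260,150:290],None,fx=4,fy=4,interpolation=cv2.INTER_CUBIC)
cv2.imwrite("pics/m5.png",np.vstack([a[:230],B]))
E
```

```text
t 12.15 tcp [0.5578 0.0646 0.0244] along -125.75938369583494 lat 7.660739028209108 F tool [ 0.1053  4.3379 -0.3816] T tool [ 0.093  -0.0146  0.7134] gap 0.41804160935443124
```

View pics/m5.png

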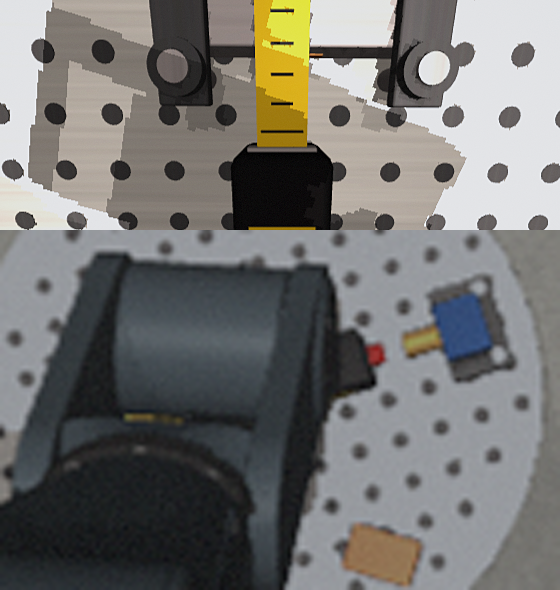

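Run:
```python
from h import *
ex=np.array([-.2756,.9613]);ey=np.array([-.9613,-.2756]);far=np.array([.5305,.1876])
for n in("top","scene"):
    im=snapshot(n)[:,:,::-1];c=cam(n);hsv=cv2.cvtColor(np.ascontiguousarray(im),cv2.COLOR_BGR2HSV)
    if n=="top":w=np.s_[180:215,235:265]
    else:w=np.s_[180:215,305:335]
    for k,m in dict(red=cv2.inRange(hsv,(0,120,60),(8,255,255))|cv2.inRange(hsv,(170,120,60),(180,255,255)),brass=cv2.inRange(hsv,(12,110,80),(30,255,255))).items():
        z=np.zeros_like(m);z[w]=m[w]
        for s,ce,l in blobs(z,4):
            p=onz(c,*ce,.042 if n=="top" else .040);d=p[:2]-far;print(n,k,s,ce,'along',d@ex*1000,'lat',d@ey*1000)
```

```text
top red [242 199   4   5  18] [243.3333 201.    ] along -188.76720868018893 lat 10.414830326094277
top brass [251 194   9   8  42] [255.0952 197.4286] along -219.42263890818637 lat 10.699534957640394
scene red [317 194   4   5  16] [318.5 196. ] along -191.6949979957163 lat 6.626617563846908
scene brass [321 180  12   8  55] [326.3818 182.8909] along -126.80503965157678 lat 15.780050941473792
scene brass [327 192   2   4   4] [327.75 193.5 ] along -165.66639416582984 lat -12.069599940582028
scene brass [312 199   5   4  14] [314.4286 200.4286] along -215.21750609950954 lat 7.310120328038495
```

>>> arm_command:
  series:
    - [[0,-3,0,0],[0,-3,0,0],[0,-3,0,0],[0,-1,0,0],[0,0,0,0],[0,0,0,0]]

```text
t: 12.95
tcp_pos: [0.5606, 0.0549, 0.0244]
tool_rot: [-0.099, 0.7, 0.099, 0.7]
force: [-2.8, 5.2, -0.1]
finger_gap: 0.417
```

```bash
python3 f.py
```

```text
t 12.95 tcp [0.5606 0.0549 0.0244] along -135.86414428223378 lat 7.634614512612343 F tool [ 0.1207  5.7302 -1.2546] T tool [0.0638 0.0075 0.7174] gap 0.4166036168618524
```

>>> arm_command:
  series:
    - [[0,-1,0,0],[0,-1,0,0],[0,0,0,0]]

```text
t: 13.25
tcp_pos: [0.5611, 0.0531, 0.0244]
tool_rot: [-0.099, 0.7, 0.099, 0.7]
force: [-0.8, 5.8, 0.5]
finger_gap: 0.417
```

```bash
python3 f.py
```

```text
t 13.25 tcp [0.5611 0.0531 0.0244] along -137.69794152435276 lat 7.613199889175175 F tool [-0.4497  5.8263  0.8985] T tool [ 0.1263 -0.0781  0.7823] gap 0.4166999726327146
```

>>> arm_command:
  series:
    - [[0,-1,0,0],[0,-1,0,0],[0,0,0,0]]

```text
t: 13.55
tcp_pos: [0.5614, 0.052, 0.0244]
tool_rot: [-0.098, 0.7, 0.099, 0.7]
force: [-1.3, 7.5, 1.2]
finger_gap: 0.416
```

```bash
python3 f.py
```

```text
t 13.55 tcp [0.5614 0.052  0.0244] along -138.84939915153672 lat 7.651036824522908 F tool [-1.1687  7.5456  0.7952] T tool [ 0.0746 -0.1368  1.1534] gap 0.4162728503087133
```

>>> arm_command:
  series:
    - [[0,-1,0,0],[0,-1,0,0],[0,0,0,0],[0,0,0,0]]

```text
t: 13.95
tcp_pos: [0.5615, 0.0514, 0.0244]
tool_rot: [-0.098, 0.701, 0.1, 0.7]
force: [-1.6, 13.1, 2.2]
finger_gap: 0.419
```

```bash
python3 f.py
```

```text
t 13.95 tcp [0.5615 0.0514 0.0244] along -139.4699566647196 lat 7.7710886140281055 F tool [-2.1724 13.0424  2.086 ] T tool [ 0.0971 -0.3152  1.7372] gap 0.41858617470607196
```

>>> arm_command:
  series:
    - [[0,-1,0,0],[0,-1,0,0],[0,0,0,0],[0,0,0,0]]

```text
t: 14.35
tcp_pos: [0.562, 0.0497, 0.0244]
tool_rot: [-0.097, 0.701, 0.1, 0.7]
force: [-1.9, 13.9, 2.0]
finger_gap: 0.412
```

```bash
python3 f.py
```

```text
t 14.35 tcp [0.562  0.0497 0.0244] along -141.23687039862048 lat 7.7504066519287065 F tool [-1.9709 13.941   2.0049] T tool [ 0.0983 -0.3875  1.8309] gap 0.41182111568205576
```

>>> arm_command:
  series:
    - [[0,-1,0,0],[0,0,0,0],[0,0,0,0]]

```text
t: 14.65
tcp_pos: [0.5623, 0.0488, 0.0244]
tool_rot: [-0.097, 0.701, 0.1, 0.7]
force: [-1.8, 13.3, 2.0]
finger_gap: 0.413
```

```bash
python3 f.py
```

```text
t 14.65 tcp [0.5623 0.0488 0.0244] along -142.1875537712087 lat 7.730613448534183 F tool [-1.9811 13.3128  1.9976] T tool [ 0.1744 -0.3627  1.7974] gap 0.4133272188480364
```

>>> arm_command:
  series:
    - [[0,-1,0,0],[0,-1,0,0],[0,0,0,0],[0,0,0,0]]

```text
t: 15.05
tcp_pos: [0.5628, 0.0469, 0.0244]
tool_rot: [-0.097, 0.701, 0.1, 0.7]
force: [-0.9, 14.5, 1.9]
finger_gap: 0.417
```

```bash
python3 f.py
```

```text
t 15.05 tcp [0.5628 0.0469 0.0244] along -144.10788717449614 lat 7.74092654327023 F tool [-1.8119 14.1883  3.1544] T tool [-0.0056 -0.418   1.8528] gap 0.41721063815890763
```

>>> arm_command:
  series:
    - [[0,-1,0,0],[0,0,0,0],[0,0,0,0]]

```text
t: 15.35
tcp_pos: [0.5629, 0.0463, 0.0244]
tool_rot: [-0.097, 0.701, 0.1, 0.7]
force: [-1.7, 15.2, 2.9]
finger_gap: 0.415
```

```bash
python3 f.py
```

```text
t 15.35 tcp [0.5629 0.0463 0.0244] along -144.79622690829294 lat 7.754780697406809 F tool [-2.8295 15.0573  2.5558] T tool [ 0.0706 -0.4345  2.0061] gap 0.41532921334161155
```

>>> arm_command:
  series:
    - [[0,-1,0,0],[0,0,0,0],[0,0,0,0]]

```text
t: 15.65
tcp_pos: [0.5631, 0.0457, 0.0244]
tool_rot: [-0.097, 0.701, 0.1, 0.7]
force: [-2.1, 17.0, 2.4]
finger_gap: 0.414
```

```bash
python3 f.py
```

```text
t 15.65 tcp [0.5631 0.0457 0.0244] along -145.34456831949197 lat 7.807145447572196 F tool [-2.3726 16.9918  2.6369] T tool [ 0.115  -0.4593  2.0998] gap 0.41381947655636653
```

>>> arm_command:
  series:
    - [[0,-1,0,0],[0,0,0,0],[0,0,0,0],[0,0,0,0]]

```text
t: 16.05
tcp_pos: [0.5632, 0.0452, 0.0244]
tool_rot: [-0.097, 0.701, 0.1, 0.7]
force: [-2.0, 18.5, 2.1]
finger_gap: 0.414
```

```bash
python3 f.py
```

```text
t 16.05 tcp [0.5632 0.0452 0.0244] along -145.9135690981757 lat 7.828340725224294 F tool [-2.0507 18.3784  3.1774] T tool [ 0.1002 -0.5348  2.2648] gap 0.41427971460091706
```

>>> arm_command:
  series:
    - [[0,-1,0,0],[0,0,0,0],[0,0,0,0],[0,0,0,0]]

```text
t: 16.45
tcp_pos: [0.5633, 0.0446, 0.0244]
tool_rot: [-0.096, 0.701, 0.1, 0.7]
force: [-2.0, 20.5, 2.9]
finger_gap: 0.415
```

```bash
python3 f.py
```

```text
t 16.45 tcp [0.5633 0.0446 0.0244] along -146.46521403142074 lat 7.868768152132797 F tool [-2.7604 20.2933  3.6917] T tool [ 0.1566 -0.5699  2.4835] gap 0.4151747013265438
```

>>> arm_command:
  series:
    - [[0,-1,0,0],[0,0,0,0],[0,-1,0,0],[0,0,0,0],[0,0,0,0],[0,0,0,0]]

```text
t: 17.05
tcp_pos: [0.5636, 0.0436, 0.0244]
tool_rot: [-0.096, 0.701, 0.101, 0.7]
force: [-1.9, 23.6, 3.2]
finger_gap: 0.416
```

```bash
python3 f.py
python3 - <<'E'
from h import *
import pickle
st=status.sense();a=snapshot("wrist")[:,:,::-1];b=snapshot("top")[:,:,::-1];s=snapshot("scene")[:,:,::-1]
c=cam("wrist",st);M=R.from_quat(st['tool_rot']).as_matrix();g=cv2.cvtColor(np.ascontiguousarray(a),cv2.COLOR_BGR2GRAY)
print('front col 245',g[138:160,245].tolist())
w5=cv2.cvtColor(cv2.imread("pics/w5.png"),cv2.COLOR_BGR2GRAY);print('w5',w5[138:160,245].tolist())
B=cv2.resize(b[185:215,225:275],None,fx=8,fy=8,interpolation=cv2.INTER_CUBIC);S=cv2.resize(s[175:215,300:350],None,fx=8,fy=8,interpolation=cv2.INTER_CUBIC)
cv2.imwrite("pics/m6.png",np.hstack([np.vstack([B,np.zeros((80,400,3),np.uint8)]),S]))
E
```

```text
t 17.05 tcp [0.5636 0.0436 0.0244] along -147.5376804017026 lat 7.909414073277422 F tool [-3.0404 23.2352  4.6223] T tool [ 0.1029 -0.753   2.8352] gap 0.4158214182283945
front col 245 [115, 117, 116, 118, 117, 116, 120, 125, 101, 37, 0, 0, 0, 5, 1, 2, 5, 5, 4, 9, 9, 5]
w5 [124, 122, 121, 122, 125, 126, 129, 136, 98, 24, 0, 0, 3, 0, 8, 6, 5, 7, 12, 8, 12, 7]
```

View pics/m6.png

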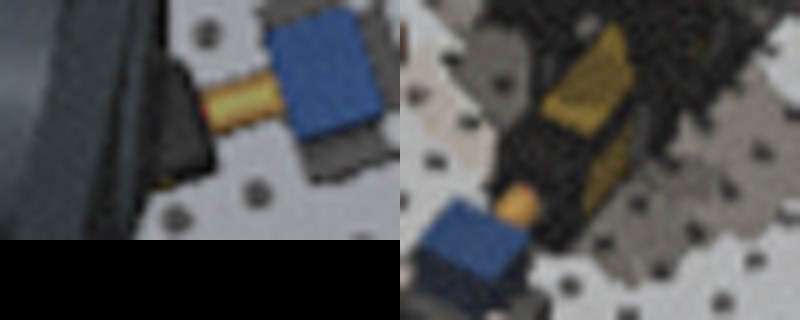

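>>> arm_command:
  series:
    - [[0,-1,0,0],[0,0,0,0],[0,0,0,0],[0,0,0,0]]

```text
t: 17.6
tcp_pos: [0.5637, 0.0431, 0.0244]
tool_rot: [-0.096, 0.701, 0.101, 0.699]
force: [-2.4, 25.5, 4.1]
finger_gap: 0.413
```

```bash
python3 f.py
```

```text
t 17.6 tcp [0.5637 0.0431 0.0244] along -148.06909820251843 lat 7.9459045196871925 F tool [-3.9155 25.2114  4.6757] T tool [ 0.1393 -0.781   3.0162] gap 0.4127144819376039
```

>>> arm_command:
  series:
    - [[0,1,0,0],[0,1,0,0],[0,1,0,0],[0,0,0,0],[0,0,0,0]]

```text
t: 18.1
tcp_pos: [0.5637, 0.0431, 0.0244]
tool_rot: [-0.097, 0.701, 0.1, 0.7]
force: [-2.8, 14.7, 3.5]
finger_gap: 0.416
```

```bash
python3 f.py
```

```text
t 18.1 tcp [0.5637 0.0431 0.0244] along -148.04865065763707 lat 7.899106765891243 F tool [-3.4441 14.959   1.374 ] T tool [ 0.198  -0.3274  1.7946] gap 0.4156942466986823
```

>>> arm_command:
  series:
    - [[0,1,0,0],[0,1,0,0],[0,1,0,0],[0,0,0,0],[0,0,0,0]]

```text
t: 18.6
tcp_pos: [0.5639, 0.0434, 0.0244]
tool_rot: [-0.099, 0.7, 0.099, 0.7]
force: [-1.1, 5.1, 1.2]
finger_gap: 0.413
```

```bash
python3 f.py
```

```text
t 18.6 tcp [0.5639 0.0434 0.0244] along -147.843192585325 lat 7.649845659181254 F tool [-1.2347  5.2149  0.3865] T tool [ 0.155  -0.0017  0.8433] gap 0.4134180481263936
```

>>> arm_command:
  series:
    - [[0,1,0,0],[0,0,0,0],[0,0,0,0]]

```text
t: 18.9
tcp_pos: [0.564, 0.0436, 0.0244]
tool_rot: [-0.099, 0.7, 0.099, 0.7]
force: [-1.6, 0.1, 1.1]
finger_gap: 0.416
```

>>> arm_command:
  series:
    - [[0,0,0,0],[0,0,0,0],[0,0,0,0],[0,0,0,0],[0,0,0,0],[0,0,0,0],[0,0,0,0],[0,0,0,0]]
  jaw: 100

```text
t: 19.7
tcp_pos: [0.5638, 0.0441, 0.0243]
tool_rot: [-0.099, 0.7, 0.099, 0.7]
force: [0.1, 0.9, -0.3]
finger_gap: 1.002
```

```bash
python3 f.py
```

```text
t 19.7 tcp [0.5638 0.0441 0.0243] along -147.1198862823942 lat 7.502078257933927 F tool [0.3091 0.8144 0.3012] T tool [-0.0212  0.0261 -0.0361] gap 1.0018087292870204
```

Now I'll rise straight up, move clear and take a last look.

>>> arm_command:
  series:
    - [[-10,0,0,0],[-30,0,0,0],[-40,0,0,0],[-40,0,0,0],[-40,0,0,0],[-40,0,0,0],[0,0,0,0],[0,0,0,0],[0,0,0,0]]

```text
t: 20.6
tcp_pos: [0.5627, 0.0442, 0.2235]
tool_rot: [-0.099, 0.701, 0.099, 0.699]
force: [-0.1, -0.3, -1.0]
finger_gap: 0.999
```

Run:
```python
from h import *
st=status.sense();print(st['tcp_pos'],st['force'],st['t'])
a=snapshot("wrist")[:,:,::-1];s=snapshot("scene")[:,:,::-1]
S=cv2.resize(s[145:215,290:390],None,fx=4,fy=4,interpolation=cv2.INTER_CUBIC)
cv2.imwrite("pics/w7.png",a);cv2.imwrite("pics/s7.png",s)
cv2.imwrite("pics/m7.png",np.vstack([a[:310],np.pad(S,((0,0),(0,160),(0,0)))]))
```

```text
[0.5627 0.0442 0.2235] [-0.1362 -0.2577 -1.013 ] 20.6
```

View pics/m7.png

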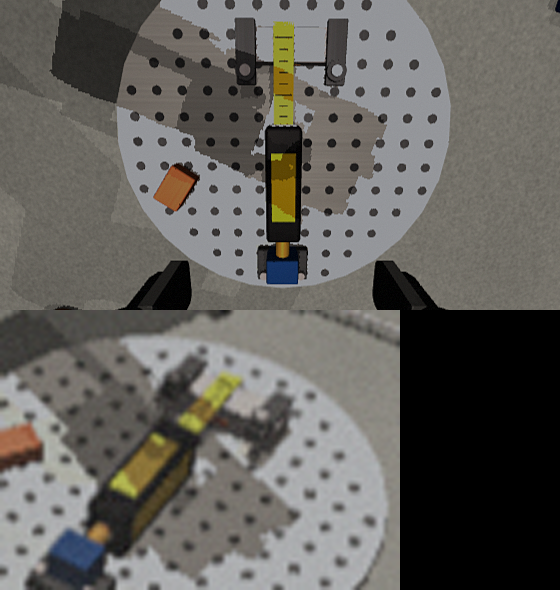

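```bash
python3 -c "
from station import ticket
print(ticket.sign_off())"
```

```text
the job is handed in; nothing more can be done
None
```

The job is done and handed in at about 20.7 s. The yellow rule stands on the plate, stretched and locked between the insert and the stop. I hooked it over the insert's far edge and backed it onto the brass screw. Then I pressed the plunger in, eased off the arm load and let go.

**Lock:** From how far the tool moved, the plunger went in about 8.5 mm, against the 7 mm needed for a safe lock. It looked almost flush with the case just before the last step. I did not read the lock joint directly.

**Forces:** The total at the wrist peaked at about 25 N. I estimate that as about 12 N on the screw and about 12 N on the insert, since only the sum is measured.

**Last look:** With the gripper open and clear, the blade is still drawn out, its end just past the insert's far edge, and the case rear is up against the screw. The copper block shows no movement. I did not check the other bystanders again, but the arm met nothing on the way.

**Disagreements:**
- The hook caught about 5 mm later than I had predicted.
- The cameras put the screw's sideways position 2–3 mm apart, but each one on its own showed plunger and screw lined up to within 1 mm.

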